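Wedge the rocking pup scale level

TASK

The pup scale rocks because its front-left foot, as the robot sees it, is too short. With the fingertips, push the wooden wedge, thin edge first, along the table under that foot until the scale sits level and cannot rock, and leave it wedged there. Slide the wedge only, never pick it up; do not shove or handle the scale, and leave the dropper bottle, cup and warmer where they are.

Things in the scene. Friction and masses are not known exactly. Their poses are not given: they have to be found in the camera images.
- scale: White bench scale, 250 x 210 mm, rim of its steel tray 74 mm high, underside 28 mm up; 3 kg, loose. Origin: middle of its feet at table level; x points from its front (display edge, facing the robot) to its back, y left, z up. Domed rubber feet, 32 mm diameter, at x +-100, y +-80 mm. The one at (-100, +80) is 8 mm short, so the scale leans 0.064 rad onto it and can rock.
- foot_short (a point): Lowest point of the short front-left foot's dome (radius 16 mm), on the foot's centre line. On the table at the start, 8 mm above it once the scale is level. The housing reaches 25 mm past the foot's centre.
- wedge: Wooden wedge 120 mm long (x), 56 mm wide (y), 80 g, flat before the short foot, pointing roughly at it. Thickness grows from 1.5 mm at the thin edge (x = +60 mm) to 24 mm at the upright back face (x = -60 mm). Origin: centre of its underside; mass centre at x = -17 mm. Pushing takes 0.5 N free, 1 to 6 N lifting the foot, climbing past 9 N within 5 mm of level. It stays when let go.
- wedge_back (a point): Bottom middle of the wedge's flat upright back face (24 mm high, 56 mm wide), where it is pushed.
- wedge_seat (a point): Point on the wedge's underside, 33 mm behind its thin edge on the centre line. The scale is level when the short foot's centre is above this point or beside it at the same distance from the thin edge.
- dropper: Bystander: amber dropper bottle with black rubber top, 34 mm diameter, 101 mm tall. Origin: centre of its base.
- cup: Bystander: small white ceramic cup, 62 mm across, 60 mm tall. Origin: centre of its base.
- warmer: Bystander: white round bottle warmer, 116 mm across, 100 mm tall. Origin: centre of its base.
Mind the look-alikes: they are no part of the job. Several things have the shape of the wedge; the one meant has the colours described above.

How it is judged:
By the outcome, as a careful person would: the job done as asked, in the order asked, and still so for the second after the job is handed in, with the robot touching nothing.
It also fails if it takes over 64 s, if anything falls off the work surface, if the arm or the gripper's body presses on something with over 40 N, if the wrist force passes 120 N, or if a joint passes its speed limit or range.

ROBOT

A 6-joint arm with a two-finger parallel gripper is mounted at the origin on the work surface. World frame = base frame: x ahead of the robot, y to its left, z up, the work surface at z = 0. Lengths are in m, angles in rad, forces in N, time in s.
With the tool pointing down it reaches from about 0.325 to 0.775 m from the base axis. Payload 5.5 kg.
Tool frame: the origin (TCP) lies between the finger pads; the fingertips stand 25 mm ahead of it and the grasp point (between the pads) lies 6 mm ahead of it; z points along the fingers, y is the line along which they close (so a half turn about z gives the same grasp; the last joint's range is limited). The gripper opens to 85 mm and grips with 20 to 120 N. Pads are 22 mm wide; open, the fingers measure 114 mm over their backs; the gripper's body (76 mm by 85 mm) begins 54 mm behind the grasp point. The pads swing forward as they close: fully open they stand 13 mm farther back than shut.
Start: joints at [-1.302, 0.091, 1.231, -0, 1.82, -0.057], TCP at [0.192, -0.568, 0.228] pointing down, gripper open.
Joint ranges: [-2.87, 2.87], [-0.86, 2.18], [0.17, 2.46], [-1.51, 4.65], [0.06, 2.69], [-2.65, 2.65]. Speed limits (rad/s): [2.57, 2.57, 3.01, 3.14, 3.14, 3.14].

INTERFACE

Orientations are given as a rotation vector (axis times angle).
In Python, from cell import robot, optics gives the robot as it stands. The module is installed in compiled form; this text tells all that it offers.
- The arm moves only by the tool arm_command, never from a script. Its argument "plan" is one flat list of numbers, 5 for each row, row after row: the shift along the tool's x, y, z in cm, then the turn about the tool's z in degrees, then the opening, from 0 (shut) to 1 (fully open). In form: [tx, ty, tz, twist, fingers, tx, ty, tz, twist, fingers, ...]. A call has 1 to 8 rows; each row shifts and turns the commanded pose from where the row before left it, along the tool's axes as they then stand; what a row does not reach is not made up. A row lasts 1/10 s, in which the tool goes at most 50 mm and 8.59 degrees, less where a joint would pass 70% of its speed; a pose out of reach is approached as far as the arm can. A call with a gripper value outside its range is refused whole. The fingers move at their own pace and stop on an object; the grip force is fixed at half the most. Time passes only in rows, so rows that do not move let the fingers close. It gives the time, the measured TCP pose, the force, the opening and the grip force at its end, in the units of the state.
- robot.read_state(): the state, without advancing time (a new reading comes with each control period).
- optics.get_image(name): name is "side" or "top"; returns a dict with "frame" (384x512x3 uint8, blue, green, red), "range_z" (384x512 float32, m along the optical axis (not along the pixel's ray), 0 where there is no reading), "camera_matrix" (3x3 intrinsics, pixels), "position" and "attitude" of the camera in the world. Camera axes: x right, y down, z forward; pixel columns grow to the right and rows downward; lengths in m; the calibration is good to about 2 mm. A picture is of the moment at which its call begins.
- robot.hand_in(): hands the job in; it is judged then, once.
The state is a dict: "t": time; "joints": joint angles; "qvel": joint speeds; "joint_torque": joint torques, N m; "ee_pos": TCP position; "tcp_rot": TCP orientation; "wrist_force": force on the tool from outside, world axes, zero at the start; "wrist_torque": the same for the moment, N m; "gripper_width": opening from 0.0 (shut) to 1.0 (fully open); "grip_force": force on a finger pad.
Only numpy, scipy, OpenCV 4.12 (cv2) and the standard library are available. Lean on these libraries where they do the work, as an engineer would, in place of code of your own. Each camera call takes 0.05 s, during which the arm holds its last target. There are 200 camera calls.

## Working session

There is one attempt and no reset: what is moved stays moved. The work goes in short steps, Python scripts to look and compute and a tool call to move; the robot and the scene stay as the last step left them, time stands still between calls to the robot, and variables do not carry over. Pictures are saved under pics/ and viewed, at most 10 in all, crops included, and the job is handed in when it is done.

Besides the shell and the picture viewer there is one more tool, called after "Call:" as a command line: name --argument value ..., lists and objects as JSON in quotes. arm_command: Moves the arm, as the interface text tells. Its arguments: {"type":"object","properties":{"plan":{"type":"array"}},"required":["plan"]}

```bash
mkdir -p pics; cat > h.py <<'E'
import numpy as np, cv2
from cell import robot, optics
from scipy.spatial.transform import Rotation as R
def cam(n):
    d=optics.get_image(n); a=np.array(d["attitude"],float)
    d["R"]=a if a.shape==(3,3) else (R.from_rotvec(a).as_matrix() if a.size==3 else R.from_quat(a).as_matrix())
    d["P"]=np.array(d["position"]); d["K"]=np.array(d["camera_matrix"]); return d
def ray(d,u,v): return d["R"]@np.linalg.inv(d["K"])@np.array([u,v,1.])
def onz(d,u,v,z=0): r=ray(d,u,v); return d["P"]+r*(z-d["P"][2])/r[2]
def cloud(d):
    v,u=np.mgrid[:384,:512]; p=np.stack([u,v,np.ones_like(u)],-1)@np.linalg.inv(d["K"]).T*d["range_z"][...,None]
    return p@d["R"].T+d["P"]
E
python3 - <<'E'
from h import *
for n in("top","side"):
    d=cam(n); cv2.imwrite(f"pics/{n}0.png",d["frame"]); print(n,d["attitude"],d["P"],d["K"].tolist())
    print(d["R"][:,2])
print(robot.read_state())
E
```

```text
top [-2.2040149   2.13862788 -0.09068539] [ 0.46377909 -0.04483279  1.15804284] [[453.97025411927314, 0.0, 259.24371365992937], [0.0, 453.97025411927314, 191.02968166729454], [0.0, 0.0, 1.0]]
[ 0.09042255  0.00855534 -0.99586674]
side [-0.53451839  2.67764163 -1.19196639] [0.14880916 0.92714427 0.96377567] [[499.0598746554897, 0.0, 260.07732919367584], [0.0, 499.0598746554897, 187.86932022156077], [0.0, 0.0, 1.0]]
[ 0.28783074 -0.68543194 -0.66883221]
{'t': 0.1, 'joints': array([-1.30169088e+00,  9.17973316e-02,  1.23182675e+00, -2.87047414e-05,
        1.81981776e+00, -5.67049343e-02]), 'qvel': array([-5.63802948e-05, -6.54123071e-04, -2.53434896e-03,  4.11815233e-04,
       -3.24920408e-04,  6.33579096e-04]), 'joint_torque': array([ 3.03419416e-03, -4.60216856e+01, -4.19218469e+01,  1.42608638e-05,
        1.05710851e-02,  1.41617159e-05]), 'ee_pos': array([ 0.19195741, -0.56816758,  0.22732111]), 'tcp_rot': array([-3.09818906e+00, -5.09212472e-01,  3.51158043e-04]), 'wrist_force': array([-0.76316507,  0.47714922,  0.98940291]), 'wrist_torque': array([0.03819328, 0.0470087 , 0.01248147]), 'grip_force': 0.0, 'gripper_width': 1.0038278759572352}
```

View pics/top0.png

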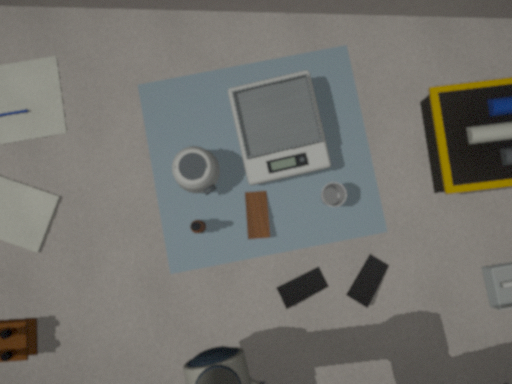

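View pics/side0.png

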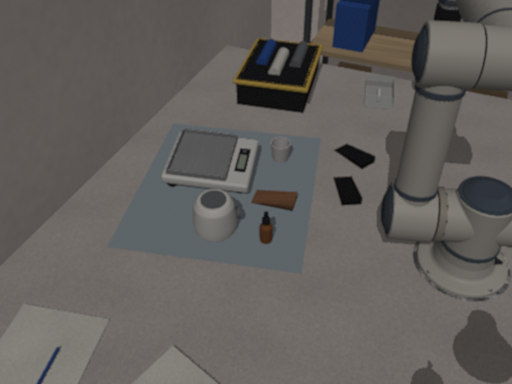

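The side and top pictures show the brown wooden wedge in front of the scale's display edge, at top (258,215) and side (275,199). The wedge-shaped look-alikes are the black ones at top (303,287) and (368,281), so only the brown one fits "wooden". The cup is at (334,194), the dropper at (198,226) and the warmer at (195,169). I'll measure and confirm in a crop.

```bash
python3 - <<'E'
from h import *
ims=[]
for n in("top","side"):
    d=cam(n); f=d["frame"]; hsv=cv2.cvtColor(f,cv2.COLOR_BGR2HSV); C=cloud(d)
    m=((hsv[...,0]<20)&(hsv[...,1]>90)&(hsv[...,2]>40)).astype(np.uint8)
    k,l,s,c=cv2.connectedComponentsWithStats(m)
    for i in range(1,k):
        if s[i,4]>60:
            p=C[l==i]; print(n,"brown",s[i],c[i].round(),np.median(p,0).round(3))
    g=(258,215) if n=="top" else (275,199)
    i=l[g[1],g[0]]; p=C[l==i]; zok=p[:,2]<.04
    print(" wedge rect xy:",cv2.minAreaRect((p[zok,:2]*1000).astype(np.float32)), "z pct",np.percentile(p[:,2],[2,25,50,75,98]).round(4))
    cnt=cv2.findContours((l==i).astype(np.uint8),0,1)[0][0]
    q=cv2.boxPoints(cv2.minAreaRect(cnt)); print(" img box",q.tolist())
    # plane fit wedge top
    A=np.c_[p[:,:2],np.ones(len(p))]; co=np.linalg.lstsq(A[zok],p[zok,2],rcond=None)[0]; print(" slope",co,np.hypot(*co[:2]),np.degrees(np.arctan2(-co[1],-co[0])))
    # scale
    roi=(C[...,0]>.42)&(C[...,0]<.85)&(C[...,1]>-.25)&(C[...,1]<.06)&(C[...,2]>.045)&(C[...,2]<.1)&(d["range_z"]>0)
    k,l2,s,c=cv2.connectedComponentsWithStats(roi.astype(np.uint8))
    j=1+np.argmax(s[1:,4]); P=C[l2==j]; 
    rr=cv2.minAreaRect((P[:,:2]*1000).astype(np.float32)); print(" scale",c[j],rr,cv2.boxPoints(rr).round().tolist(),np.percentile(P[:,2],[2,50,98]).round(3))
    x,y=(195,125) if n=="top" else (150,120); w,h=(150,130) if n=="top" else (170,140)
    ims.append(cv2.resize(f[y:y+h,x:x+w],(400,340),interpolation=cv2.INTER_CUBIC))
cv2.imwrite("pics/crop1.png",np.hstack(ims))
E
```

```text
top brown [246 192  23  46 904] [257. 215.] [ 0.507 -0.032  0.012]
top brown [   0  319   37   42 1231] [ 19. 338.] [0.191 0.526 0.052]
 wedge rect xy: ((509.3914489746094, -31.217723846435547), (113.62938690185547, 51.39691162109375), 6.102182865142822) z pct [0.0007 0.0068 0.0124 0.0173 0.0238]
 img box [[245.44692993164062, 192.70355224609375], [265.889404296875, 191.34072875976562], [268.8672790527344, 236.00888061523438], [248.4248046875, 237.3717041015625]]
 slope [-0.18499116 -0.02000014  0.10556793] 0.18606916492743972 6.170509474786001
 scale [279.04420695 127.87175128] ((724.66015625, -79.13726806640625), (250.4822235107422, 210.0563507080078), 14.399324417114258) [[577.0, -9.0], [629.0, -212.0], [872.0, -150.0], [820.0, 54.0]] [0.048 0.06  0.076]
side brown [339  63  32   8 104] [355.  66.] [ 0.645 -1.653 -0.423]
side brown [470  89  37   8 126] [492.  92.] [-0.099 -1.64  -0.416]
side brown [252 191  45  19 599] [276. 198.] [ 0.499 -0.022  0.013]
side brown [260 224  12  19 203] [266. 233.] [0.469 0.129 0.038]
 wedge rect xy: ((506.2831726074219, -25.89019012451172), (119.40460968017578, 59.04659652709961), 4.856007099151611) z pct [0.001  0.0075 0.0126 0.0184 0.0254]
 img box [[251.879638671875, 201.62185668945312], [255.15948486328125, 184.676025390625], [296.45135498046875, 192.66799926757812], [293.1715087890625, 209.61383056640625]]
 slope [-0.16406074 -0.07888409  0.09330752] 0.1820401819579932 25.679293432660614
 scale [211.33624351 157.80934403] ((722.8529663085938, -74.90301513671875), (248.2490997314453, 213.20712280273438), 14.338440895080566) [[576.0, -2.0], [629.0, -209.0], [870.0, -147.0], [817.0, 59.0]] [0.047 0.061 0.077]
```

View pics/crop1.png

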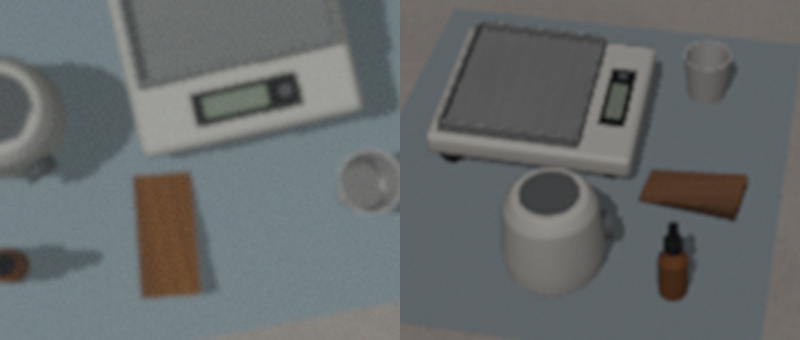

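The crop confirms it: the brown wooden wedge lies flat, thin edge toward the scale's front-left corner. In world mm, its centre is about (508,-29) with yaw about 6°, and the short foot is about (610,-26). I'll push with two slightly opened fingers heading about 3.5°, and start by turning and moving over.

Call:
arm_command --plan '[0,0,0,7.5,0.25,0,0,0,7.5,0.25,2,-4,0,0,0.25,2,-4,0,0,0.25,2,-4,0,0,0.25,2,-4,0,0,0.25,2,-4,0,0,0.25,2,-4,0,0,0.25]'

```text
t: 1.0
ee_pos: [0.2967, -0.3195, 0.2282]
tcp_rot: [3.14, 0.1, 0.0]
wrist_force: [0.8, -0.2, 0.1]
gripper_width: 0.25
grip_force: 0.0
```

Call:
arm_command --plan '[2,-4,0,0,0.25,2,-4,0,0,0.25,2,-4,0,0,0.25,2,-4,0,0,0.25,2,-4,0,0,0.25,2,-4,0,0,0.25,0,0,0,0,0.25,0,0,0,0,0.25]'

```text
t: 1.8
ee_pos: [0.4009, -0.0733, 0.2282]
tcp_rot: [3.14, 0.105, -0.001]
wrist_force: [-0.3, 0.4, 0.4]
gripper_width: 0.25
grip_force: 0.0
```

```bash
cat > st.py <<'E'
from h import *
s=robot.read_state(); r=R.from_rotvec(s["tcp_rot"]).as_matrix()
print(s["t"],s["ee_pos"].round(4),"heading",np.degrees(np.arctan2(r[1,0],r[0,0])).round(2),"down",r[:,2].round(4),"F",s["wrist_force"].round(2),s["gripper_width"])
E
python3 st.py
```

```text
1.8 [ 0.4009 -0.0733  0.2282] heading 3.85 down [-5.e-04 -3.e-04 -1.e+00] F [-0.33  0.43  0.42] 0.24973278102751273
```

Call:
arm_command --plan '[1.4,-3.5,0,0,0.25,0,0,4.5,0,0.25,0,0,4.5,0,0.25,0,0,4.5,0,0.25,0,0,3.5,0,0.25,0,0,1.8,0,0.25,0,0,1,0,0.25,0,0,0,0,0.25]'

```text
t: 2.6
ee_pos: [0.4116, -0.0393, 0.0293]
tcp_rot: [-3.14, -0.097, 0.004]
wrist_force: [0.3, -0.3, 1.0]
gripper_width: 0.252
grip_force: 0.0
```

```bash
python3 st.py; python3 - <<'E'
from h import *
d=cam("side"); cv2.imwrite("pics/s2.png",cv2.resize(d["frame"][100:270,130:360],(800,590),interpolation=cv2.INTER_CUBIC))
E
```

```text
2.6 [ 0.4116 -0.0393  0.0293] heading 3.55 down [-2.4e-03  1.0e-04 -1.0e+00] F [ 0.29 -0.28  1.03] 0.25235129868993084
```

View pics/s2.png

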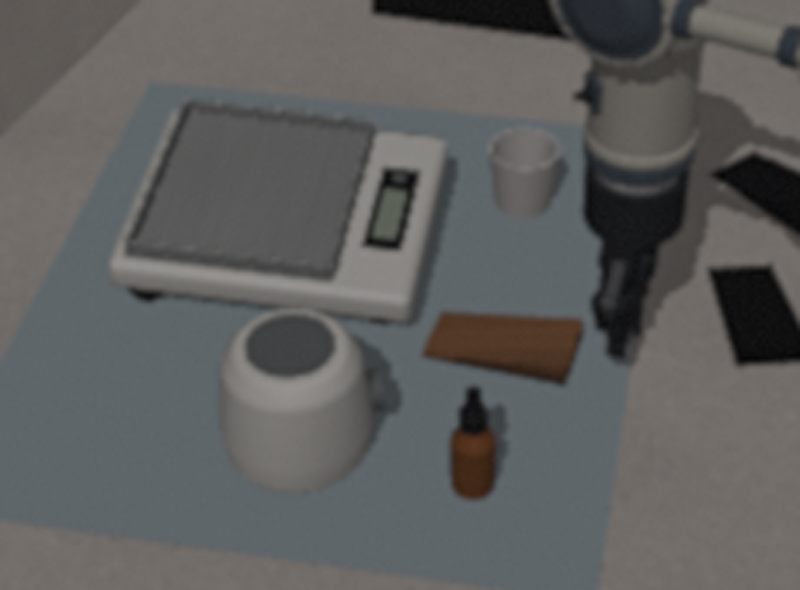

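The fingers (crop (620,320)) stand behind the wedge's back face at (575,350), clear of the other things. I'll push forward gently.

Call:
arm_command --plan '[0.8,0,0,0,0.25,0.8,0,0,0,0.25,0.8,0,0,0,0.25,0.6,0,0,0,0.25,0.6,0,0,0,0.25,0.6,0,0,0,0.25,0.6,0,0,0,0.25,0,0,0,0,0.25]'

```text
t: 3.45
ee_pos: [0.461, -0.0351, 0.0303]
tcp_rot: [-3.14, -0.101, 0.0]
wrist_force: [-0.1, -0.5, -0.1]
gripper_width: 0.248
grip_force: 0.0
```

```bash
cat > look.py <<'E'
from h import *
import sys
def sc(d,C):
    # tray plane
    m=(C[...,0]>.42)&(C[...,0]<.9)&(C[...,1]>-.25)&(C[...,1]<.08)&(C[...,2]>.05)&(C[...,2]<.1)&(d["range_z"]>0)
    k,l,s,c=cv2.connectedComponentsWithStats(m.astype(np.uint8)); j=1+np.argmax(s[1:,4]); P=C[l==j]
    rr=cv2.minAreaRect((P[:,:2]*1000).astype(np.float32))
    a=np.radians(14.4); ex=np.array([np.cos(a),np.sin(a)]); ey=np.array([-ex[1],ex[0]])
    q=(P[:,:2]-np.array(rr[0])/1000); lx,ly=q@ex,q@ey
    t=(lx>-.04)&(lx<.1)&(abs(ly)<.07)
    co=np.linalg.lstsq(np.c_[lx[t],ly[t],np.ones(t.sum())],P[t,2],rcond=None)[0]
    return np.round(rr[0],1),round(rr[2],2),co.round(4)
for n in("top","side"):
    d=cam(n); C=cloud(d); print(n,"scale",*sc(d,C))
    hsv=cv2.cvtColor(d["frame"],cv2.COLOR_BGR2HSV)
    m=((hsv[...,0]<20)&(hsv[...,1]>90)&(hsv[...,2]>40)&(abs(C[...,0]-.54)<.12)&(abs(C[...,1]+.03)<.07)&(C[...,2]<.04)).astype(np.uint8)
    p=C[m>0]; print("  wedge",np.round(cv2.minAreaRect((p[:,:2]*1000).astype(np.float32))[0],1),cv2.minAreaRect((p[:,:2]*1000).astype(np.float32))[1:],p.min(0).round(3),p.max(0).round(3))
    if len(sys.argv)>1: cv2.imwrite(f"pics/{n}_{sys.argv[1]}.png",d["frame"])
E
python3 st.py; python3 look.py
```

```text
3.45 [ 0.461  -0.0351  0.0303] heading 3.68 down [-1.e-04  1.e-04 -1.e+00] F [-0.12 -0.52 -0.13] 0.2479720344309452
top scale [724.5 -80.2] 14.95 [ 0.0373 -0.0499  0.061 ]
  wedge [542.9 -27.3] ((46.678348541259766, 51.097225189208984), 1.7726315259933472) [ 0.52  -0.053 -0.002] [ 0.567 -0.001  0.013]
side scale [723.6 -74.9] 15.53 [ 0.0368 -0.0479  0.0614]
  wedge [507.6 -27.4] ((119.5995864868164, 61.26671600341797), 7.658424377441406) [ 0.445 -0.061 -0.001] [0.566 0.005 0.027]
```

```bash
python3 - <<'E'
from h import *
a=cam("side")["frame"][150:240,220:340]; b=cam("top")["frame"][160:280,210:330]
cv2.imwrite("pics/s3.png",np.hstack([cv2.resize(a,(440,400),interpolation=cv2.INTER_CUBIC),cv2.resize(b,(360,400),interpolation=cv2.INTER_CUBIC)]))
E
```

```text
(no output)
```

View pics/s3.png

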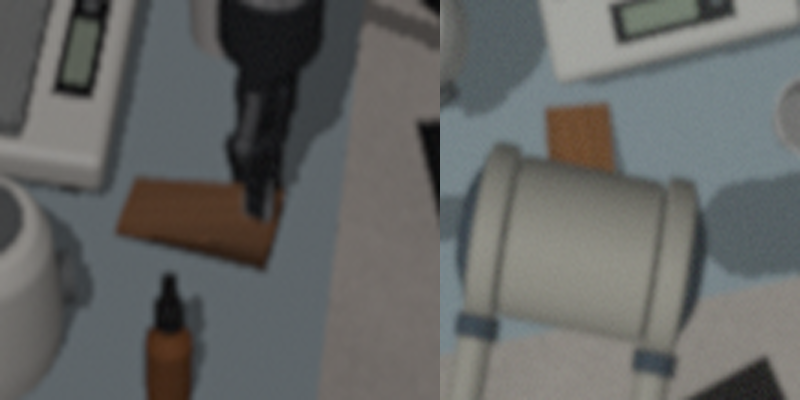

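The side crop shows the fingertip at (255,218) drawn over the wedge, and the wedge hasn't moved. I'll check the fingertip height.

```bash
python3 - <<'E'
from h import *
d=cam("side"); C=cloud(d); f=d["frame"].astype(int)
for v in range(190,215,2):
    print(v,[(u,tuple((C[v,u]*1000).round().astype(int)),int(f[v,u].max())) for u in (282,285,288,291,294)])
E
```

```text
190 [(282, (np.int64(502), np.int64(-76), np.int64(0)), 86), (285, (np.int64(465), np.int64(5), np.int64(81)), 30), (288, (np.int64(457), np.int64(5), np.int64(83)), 25), (291, (np.int64(446), np.int64(13), np.int64(94)), 18), (294, (np.int64(449), np.int64(-22), np.int64(64)), 30)]
192 [(282, (np.int64(493), np.int64(-53), np.int64(15)), 80), (285, (np.int64(485), np.int64(-54), np.int64(17)), 69), (288, (np.int64(461), np.int64(-10), np.int64(62)), 22), (291, (np.int64(448), np.int64(6), np.int64(80)), 19), (294, (np.int64(447), np.int64(-18), np.int64(61)), 42)]
194 [(282, (np.int64(490), np.int64(-43), np.int64(17)), 82), (285, (np.int64(480), np.int64(-41), np.int64(22)), 80), (288, (np.int64(460), np.int64(-8), np.int64(57)), 27), (291, (np.int64(453), np.int64(-10), np.int64(58)), 25), (294, (np.int64(447), np.int64(-20), np.int64(52)), 57)]
196 [(282, (np.int64(487), np.int64(-36), np.int64(16)), 82), (285, (np.int64(480), np.int64(-40), np.int64(16)), 79), (288, (np.int64(462), np.int64(-15), np.int64(43)), 26), (291, (np.int64(453), np.int64(-11), np.int64(50)), 30), (294, 
[... 1925 characters left out ...]
 np.int64(1)), 80), (291, (np.int64(451), np.int64(-13), np.int64(-4)), 56), (294, (np.int64(442), np.int64(-11), np.int64(1)), 105)]
212 [(282, (np.int64(470), np.int64(9), np.int64(1)), 105), (285, (np.int64(462), np.int64(5), np.int64(1)), 107), (288, (np.int64(455), np.int64(1), np.int64(0)), 106), (291, (np.int64(447), np.int64(-2), np.int64(0)), 104), (294, (np.int64(440), np.int64(-6), np.int64(-1)), 106)]
214 [(282, (np.int64(467), np.int64(17), np.int64(2)), 105), (285, (np.int64(460), np.int64(12), np.int64(0)), 105), (288, (np.int64(453), np.int64(7), np.int64(-1)), 105), (291, (np.int64(444), np.int64(8), np.int64(3)), 105), (294, (np.int64(437), np.int64(2), np.int64(-1)), 104)]
```

The left fingertip is about 30 mm up at x≈463, so it passed just above the wedge: the tips sit higher than the stated geometry gives. I'll lift a little, go back, then lower further while watching force and depth.

Call:
arm_command --plan '[0,0,-2,0,0.25,-3,0,0,0,0.25,-3,0,0,0,0.25,0,0,1,0,0.25,0,0,1,0,0.25,0,0,0.7,0,0.25,0,0,0,0,0.25]'

```text
t: 4.4
ee_pos: [0.4, -0.0388, 0.0215]
tcp_rot: [-3.139, -0.101, 0.005]
wrist_force: [-0.1, 0.1, 0.3]
gripper_width: 0.245
grip_force: 0.0
```

```bash
python3 st.py; cat > tip.py <<'E'
from h import *
s=robot.read_state()["ee_pos"]
d=cam("side"); C=cloud(d); f=d["frame"].max(2)
m=(f<60)&(abs(C[...,0]-s[0])<.03)&(abs(C[...,1]-s[1])<.06)&(C[...,2]<.09)&(C[...,2]>-.01)&(d["range_z"]>0)
p=C[m]; print(len(p)); 
for z0 in np.arange(-.005,.09,.008):
    q=p[(p[:,2]>=z0)&(p[:,2]<z0+.008)]
    if len(q): print(z0.round(3),len(q),q.min(0).round(3),q.max(0).round(3))
E
python3 tip.py
```

```text
4.4 [ 0.4    -0.0388  0.0215] heading 3.67 down [-3.1e-03  6.0e-04 -1.0e+00] F [-0.13  0.14  0.28] 0.2454816222132244
104
-0.005 1 [ 0.404 -0.047 -0.001] [ 0.404 -0.047 -0.001]
0.019 3 [ 0.391 -0.053  0.024] [ 0.403 -0.02   0.026]
0.027 5 [ 0.39  -0.054  0.03 ] [ 0.4   -0.016  0.035]
0.035 17 [ 0.388 -0.051  0.035] [ 0.408 -0.014  0.043]
0.043 19 [ 0.386 -0.051  0.043] [ 0.408 -0.012  0.051]
0.051 12 [ 0.387 -0.051  0.051] [ 0.404 -0.012  0.056]
0.059 2 [ 0.385 -0.025  0.064] [ 0.386 -0.018  0.066]
0.067 8 [ 0.385 -0.077  0.069] [0.403 0.006 0.075]
0.075 26 [ 0.384 -0.025  0.075] [0.406 0.008 0.083]
0.083 11 [ 0.383 -0.02   0.084] [0.405 0.011 0.089]
```

```bash
sed -i 's/(f<60)/(f<256)/; s/>-.01)/>.004)/' tip.py; python3 tip.py; python3 - <<'E'
from h import *
d=cam("side"); cv2.imwrite("pics/s4.png",cv2.resize(d["frame"][150:230,240:350],(770,560),interpolation=cv2.INTER_CUBIC))
E
```

```text
136
0.003 19 [ 0.371 -0.075  0.004] [0.427 0.014 0.008]
0.019 6 [ 0.39  -0.051  0.025] [ 0.407 -0.02   0.027]
0.027 12 [ 0.388 -0.057  0.028] [ 0.408 -0.015  0.034]
0.035 23 [ 0.388 -0.051  0.036] [ 0.408 -0.011  0.043]
0.043 15 [ 0.388 -0.051  0.044] [ 0.408 -0.012  0.051]
0.051 14 [ 0.387 -0.05   0.052] [ 0.403 -0.012  0.057]
0.059 1 [ 0.399 -0.009  0.06 ] [ 0.399 -0.009  0.06 ]
0.067 9 [ 0.384 -0.062  0.068] [0.401 0.004 0.075]
0.075 23 [ 0.384 -0.056  0.075] [0.406 0.009 0.083]
0.083 14 [ 0.384 -0.052  0.083] [0.408 0.011 0.09 ]
```

View pics/s4.png

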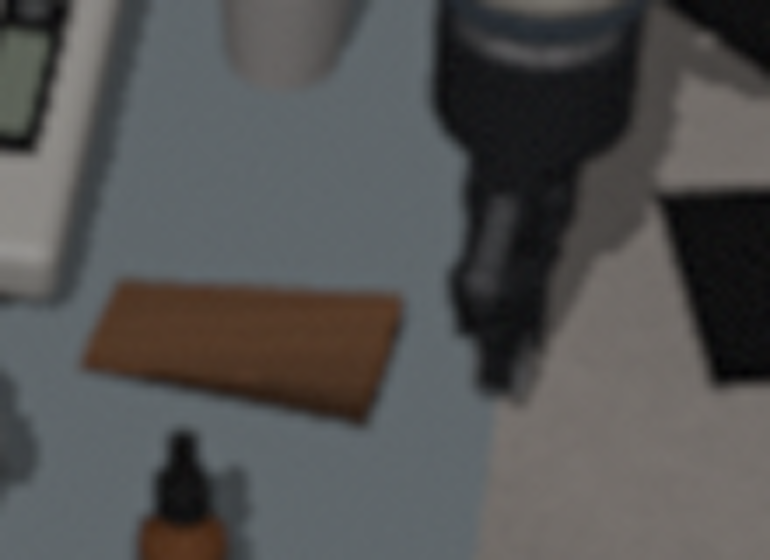

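The fingertips (crop (505,390)) hang about 25 mm above the table, and the wedge hasn't been touched. I'll lower 1.6 cm in small steps.

Call:
arm_command --plan '[0,0,0.6,0,0.25,0,0,0.5,0,0.25,0,0,0.3,0,0.25,0,0,0.2,0,0.25,0,0,0,0,0.25]'

```text
t: 5.05
ee_pos: [0.4004, -0.039, 0.007]
tcp_rot: [-3.14, -0.101, 0.001]
wrist_force: [0.2, -0.5, 0.4]
gripper_width: 0.253
grip_force: 0.0
```

```bash
python3 st.py; python3 tip.py
```

```text
5.05 [ 0.4004 -0.039   0.007 ] heading 3.67 down [-7.e-04  1.e-04 -1.e+00] F [ 0.18 -0.47  0.37] 0.2530855653881735
192
0.003 17 [ 0.373 -0.092  0.004] [0.43 0.02 0.01]
0.011 9 [ 0.388 -0.05   0.011] [ 0.408 -0.016  0.019]
0.019 21 [ 0.387 -0.049  0.019] [ 0.409 -0.013  0.026]
0.027 22 [ 0.387 -0.055  0.027] [ 0.407 -0.008  0.035]
0.035 12 [ 0.387 -0.051  0.035] [ 0.402 -0.01   0.042]
0.043 3 [ 0.387 -0.048  0.045] [ 0.395 -0.007  0.045]
0.051 8 [ 0.385 -0.061  0.052] [0.406 0.004 0.059]
0.059 22 [ 0.383 -0.021  0.059] [0.408 0.007 0.067]
0.067 14 [ 0.384 -0.053  0.067] [0.407 0.012 0.075]
0.075 37 [ 0.381 -0.062  0.075] [0.413 0.015 0.083]
0.083 27 [ 0.382 -0.058  0.083] [0.414 0.019 0.09 ]
```

Tips are about 10 mm up with no contact. Lower 3 mm more and push in small steps.

Call:
arm_command --plan '[0.8,0,0.3,0,0.25,0.8,0,0,0,0.25,0.8,0,0,0,0.25,0.8,0,0,0,0.25,0.6,0,0,0,0.25,0.6,0,0,0,0.25,0.6,0,0,0,0.25,0.6,0,0,0,0.25]'

```text
t: 5.9
ee_pos: [0.4569, -0.0354, 0.0043]
tcp_rot: [-3.14, -0.1, 0.0]
wrist_force: [-1.5, -0.5, 0.1]
gripper_width: 0.254
grip_force: 0.3
```

```bash
python3 st.py; python3 look.py
```

```text
5.9 [ 0.4569 -0.0354  0.0043] heading 3.66 down [-3.e-04  0.e+00 -1.e+00] F [-1.48 -0.52  0.06] 0.25371394084517473
top scale [724.6 -79.2] 14.15 [ 0.037  -0.0496  0.0609]
  wedge [547.9 -32.1] ((72.88519287109375, 50.51582717895508), 2.477731943130493) [ 0.512 -0.059 -0.002] [ 0.585 -0.006  0.019]
side scale [722.6 -76.1] 15.5 [ 0.0352 -0.0476  0.0615]
  wedge [526.6 -28. ] ((117.78429412841797, 58.84292984008789), 3.678842544555664) [ 0.466 -0.057 -0.003] [0.587 0.002 0.028]
```

The wedge now slides with the fingers, squared at about 3.6° and aimed at the foot. Continue.

Call:
arm_command --plan '[0.6,0,0,0,0.25,0.6,0,0,0,0.25,0.6,0,0,0,0.25,0.6,0,0,0,0.25,0.4,0,0,0,0.25,0.4,0,0,0,0.25,0,0,0,0,0.25]'

```text
t: 6.7
ee_pos: [0.4892, -0.0334, 0.0044]
tcp_rot: [-3.14, -0.101, -0.002]
wrist_force: [0.2, -0.0, -0.9]
gripper_width: 0.253
grip_force: 0.0
```

```bash
python3 st.py; python3 look.py
```

```text
6.7 [ 0.4892 -0.0334  0.0044] heading 3.67 down [ 1.e-03  1.e-04 -1.e+00] F [ 0.21 -0.04 -0.87] 0.2528880889994603
top scale [725.9 -79.9] 14.4 [ 0.0194 -0.0285  0.061 ]
  wedge [572.  -29.8] ((31.83783531188965, 50.56222152709961), 5.25595760345459) [ 0.558 -0.055  0.001] [ 0.59  -0.003  0.015]
side scale [724.3 -75.5] 14.39 [ 0.0213 -0.0257  0.0615]
  wedge [557.9 -26.3] ((117.89041137695312, 61.17070007324219), 2.9715030193328857) [ 0.498 -0.055 -0.001] [0.616 0.006 0.031]
```

Call:
arm_command --plan '[0.4,0,0,0,0.25,0.4,0,0,0,0.25,0.4,0,0,0,0.25,0.3,0,0,0,0.25,0,0,0,0,0.25,0,0,0,0,0.25]'

```text
t: 7.4
ee_pos: [0.504, -0.0324, 0.0044]
tcp_rot: [-3.14, -0.101, -0.002]
wrist_force: [0.9, 0.0, 0.2]
gripper_width: 0.251
grip_force: 0.0
```

```bash
python3 st.py; python3 look.py; python3 look.py|grep scale
```

```text
7.4 [ 0.504  -0.0324  0.0044] heading 3.67 down [ 1.2e-03  1.0e-04 -1.0e+00] F [0.86 0.01 0.22] 0.2509842226488928
top scale [726.3 -80.6] 14.51 [ 0.007  -0.01    0.0609]
  wedge [583.8 -39. ] ((10.51938247680664, 30.626943588256836), 0.0006877228734083474) [ 0.579 -0.054  0.006] [ 0.589 -0.024  0.015]
side scale [724.9 -77.2] 14.45 [ 0.0092 -0.0062  0.0615]
  wedge [572.2 -22.7] ((118.55970001220703, 56.854270935058594), 3.287052869796753) [ 0.511 -0.051 -0.001] [0.631 0.007 0.028]
top scale [726.2 -80.4] 14.4 [ 0.0048 -0.0104  0.061 ]
side scale [724.6 -76.9] 14.23 [ 0.0073 -0.0089  0.0616]
```

Call:
arm_command --plan '[0.2,0,0,0,0.25,0.2,0,0,0,0.25,0,0,0,0,0.25]'

```text
t: 7.9
ee_pos: [0.5074, -0.0322, 0.0044]
tcp_rot: [3.14, 0.1, -0.001]
wrist_force: [-1.6, 0.2, 1.5]
gripper_width: 0.247
grip_force: 1.2
```

```bash
python3 st.py; python3 look.py; for i in 1 2; do python3 look.py|grep scale;done
```

```text
7.9 [ 0.5074 -0.0322  0.0044] heading 3.67 down [-3.e-04 -0.e+00 -1.e+00] F [-1.56  0.19  1.54] 0.24702389670859426
top scale [726.1 -80.8] 14.31 [ 0.0033 -0.0057  0.0609]
  wedge [587.7 -47.8] ((2.855290174484253, 7.696706771850586), 0.8155994415283203) [ 0.586 -0.052  0.006] [ 0.589 -0.044  0.012]
side scale [724.1 -75. ] 15.24 [ 0.0059 -0.0035  0.0615]
  wedge [575.1 -24.4] ((117.96339416503906, 57.119083404541016), 3.419487714767456) [ 0.514 -0.054 -0.001] [0.634 0.005 0.028]
top scale [726.3 -80.6] 14.41 [ 0.0043 -0.0045  0.0609]
side scale [725.  -77.3] 14.45 [ 0.0044 -0.0059  0.0616]
top scale [726.2 -80.6] 14.42 [ 0.0039 -0.0055  0.0609]
side scale [725.6 -78.2] 14.3 [ 0.0044 -0.0065  0.0615]
```

Call:
arm_command --plan '[0.1,0,0,0,0.25,0.1,0,0,0,0.25]'

```text
t: 8.4
ee_pos: [0.5092, -0.0321, 0.0044]
tcp_rot: [3.14, 0.101, -0.001]
wrist_force: [-3.9, 0.3, 2.2]
gripper_width: 0.251
grip_force: 1.8
```

```bash
python3 st.py; for i in 1 2 3; do python3 look.py|grep scale;done
```

```text
8.4 [ 0.5092 -0.0321  0.0044] heading 3.67 down [-5.e-04 -0.e+00 -1.e+00] F [-3.86  0.28  2.19] 0.2512662210818977
top scale [726.4 -80.6] 14.4 [ 0.0031 -0.0065  0.0609]
side scale [725.5 -77.1] 14.04 [ 0.004  -0.0021  0.0615]
top scale [726.3 -80.7] 14.31 [ 0.0024 -0.0034  0.0609]
side scale [724.9 -77.2] 14.37 [ 0.0035 -0.0023  0.0616]
top scale [726.4 -80.5] 14.29 [ 0.0021 -0.0048  0.0609]
side scale [725.2 -76.4] 14.52 [ 0.0023 -0.004   0.0615]
```

About 3 mm remain by the slope, so I'll use 1 mm steps and watch the force.

Call:
arm_command --plan '[0.1,0,0,0,0.25,0,0,0,0,0.25]'

```text
t: 8.9
ee_pos: [0.5104, -0.032, 0.0044]
tcp_rot: [-3.14, -0.101, 0.0]
wrist_force: [-3.7, -0.3, 2.2]
gripper_width: 0.251
grip_force: 1.6
```

Call:
arm_command --plan '[0.1,0,0,0,0.25,0,0,0,0,0.25]'

```text
t: 9.1
ee_pos: [0.5112, -0.032, 0.0044]
tcp_rot: [-3.14, -0.1, 0.001]
wrist_force: [-4.2, 0.2, 3.6]
gripper_width: 0.249
grip_force: 2.4
```

```bash
python3 st.py; for i in 1 2 3 4; do python3 look.py|grep scale;done; python3 look.py | grep wedge
```

```text
9.1 [ 0.5112 -0.032   0.0044] heading 3.66 down [-6.e-04 -0.e+00 -1.e+00] F [-4.18  0.24  3.57] 0.24916045154239333
top scale [726.6 -80.7] 14.42 [ 0.0008 -0.0016  0.0609]
top scale [726.5 -80.7] 14.31 [ 0.0009 -0.0026  0.061 ]
top scale [726.5 -80.7] 14.34 [ 0.0018 -0.0033  0.0609]
top scale [726.6 -80.7] 14.42 [ 0.0006 -0.0036  0.0609]Traceback (most recent call last):
  File "look.py", line 17, in <module>
    p=C[m>0]; print("  wedge",np.round(cv2.minAreaRect((p[:,:2]*1000).astype(np.float32))[0],1),cv2.minAreaRect((p[:,:2]*1000).astype(np.float32))[1:],p.min(0).round(3),p.max(0).round(3))
                                                                                                                                                       ~~~~~^^^
    return umr_minimum(a, axis, None, out, keepdims, initial, where)
ValueError: zero-size array to reduction operation minimum which has no identity
Traceback (most recent call last):
  File "look.py", line 17, in <module>
    p=C[m>0]; print("  wedge",np.round(cv2.minAreaRect((p[:,:2]*1000).astype(np.float32))[0],1),cv2.minAreaRect((p[
[... 1122 characters left out ...]
                                                                                                            ~~~~~^^^
ValueError: zero-size array to reduction operation minimum which has no identity
Traceback (most recent call last):
  File "look.py", line 17, in <module>
    p=C[m>0]; print("  wedge",np.round(cv2.minAreaRect((p[:,:2]*1000).astype(np.float32))[0],1),cv2.minAreaRect((p[:,:2]*1000).astype(np.float32))[1:],p.min(0).round(3),p.max(0).round(3))
                                                                                                                                                       ~~~~~^^^
ValueError: zero-size array to reduction operation minimum which has no identity
```

Call:
arm_command --plan '[0.1,0,0,0,0.25,0,0,0,0,0.25]'

```text
t: 9.55
ee_pos: [0.5119, -0.0319, 0.0044]
tcp_rot: [3.14, 0.1, -0.002]
wrist_force: [-7.2, -0.3, 3.9]
gripper_width: 0.253
grip_force: 3.3
```

Call:
arm_command --plan '[0.1,0,0,0,0.25,0,0,0,0,0.25]'

```text
t: 9.75
ee_pos: [0.5125, -0.0319, 0.0044]
tcp_rot: [3.14, 0.101, -0.004]
wrist_force: [-7.8, -0.4, 5.9]
gripper_width: 0.249
grip_force: 4.3
```

```bash
sed -i 's/    p=C\[m>0\]; print/    p=C[m>0]\n    if len(p): print/' look.py; python3 st.py; for i in 1 2 3 4; do python3 look.py;done
```

```text
9.75 [ 0.5125 -0.0319  0.0044] heading 3.67 down [-2.3e-03 -1.0e-04 -1.0e+00] F [-7.78 -0.4   5.9 ] 0.24905393644052604
top scale [726.5 -80.9] 14.39 [ 0.0002 -0.0012  0.061 ]
side scale [725.4 -77.1] 14.43 [ 0.0003 -0.0008  0.0616]
  wedge [581.9 -20.6] ((115.18701171875, 59.753257751464844), 8.78783130645752) [ 0.521 -0.054 -0.002] [0.64  0.008 0.026]
top scale [726.6 -80.8] 14.38 [-0.0005 -0.0017  0.061 ]
side scale [725.3 -76.5] 14.59 [ 0.0039 -0.0002  0.0615]
  wedge [580.6 -24. ] ((116.48588562011719, 59.202510833740234), 4.558737277984619) [ 0.52  -0.053 -0.   ] [0.638 0.008 0.025]
top scale [726.5 -80.8] 14.42 [-0.0018 -0.002   0.0611]
side scale [725.1 -76. ] 15.18 [ 0.0031 -0.0017  0.0616]
  wedge [581.2 -22.6] ((117.10214233398438, 57.97882080078125), 5.103948593139648) [ 0.52  -0.052 -0.001] [0.639 0.009 0.027]
top scale [726.4 -80.9] 14.4 [ 0.0001 -0.0008  0.061 ]
side scale [725.2 -78. ] 14.54 [ 0.0013 -0.0018  0.0615]
  wedge [580.7 -25.1] ((117.62354278564453, 56.93648147583008), 2.205867290496826) [ 0.521 -0.053 -0.002] [0.639 0.004 0.027]
```

Call:
arm_command --plan '[0.1,0,0,0,0.25,0,0,0,0,0.25]'

```text
t: 10.35
ee_pos: [0.5131, -0.0318, 0.0044]
tcp_rot: [3.14, 0.1, -0.005]
wrist_force: [-10.1, -1.1, 8.3]
gripper_width: 0.248
grip_force: 5.3
```

```bash
python3 st.py; for i in 1 2 3 4; do python3 look.py|grep scale;done
```

```text
10.35 [ 0.5131 -0.0318  0.0044] heading 3.67 down [-3.3e-03 -1.0e-04 -1.0e+00] F [-10.12  -1.07   8.33] 0.247643002766794
top scale [726.6 -80.6] 14.27 [ 0.0005 -0.0005  0.061 ]
side scale [724.8 -76.3] 14.91 [ 0.0003 -0.0009  0.0616]
top scale [726.6 -80.8] 14.39 [-0.0007  0.0006  0.061 ]
side scale [725.1 -75.3] 15.03 [ 0.0008 -0.0004  0.0616]
top scale [726.6 -80.8] 14.37 [ 0.0004 -0.0006  0.061 ]
side scale [725.  -75.7] 14.61 [0.004  0.0018 0.0616]
top scale [726.5 -80.9] 14.45 [ 0.     -0.0018  0.061 ]
side scale [725.7 -77.5] 14.2 [0.0015 0.0012 0.0616]
```

Call:
arm_command --plan '[0.1,0,0,0,0.25,0,0,0,0,0.25]'

```text
t: 10.95
ee_pos: [0.5136, -0.0318, 0.0043]
tcp_rot: [3.14, 0.1, -0.007]
wrist_force: [-13.7, -0.5, 8.4]
gripper_width: 0.249
grip_force: 6.4
```

```bash
python3 st.py; for i in 1 2 3 4 5 6; do python3 look.py|grep scale;done
```

```text
10.95 [ 0.5136 -0.0318  0.0043] heading 3.66 down [-4.6e-03 -2.0e-04 -1.0e+00] F [-13.74  -0.45   8.4 ] 0.24886846572108998
top scale [726.5 -80.8] 14.36 [-0.001  -0.0012  0.0611]
side scale [724.9 -75.8] 14.63 [ 0.0004 -0.0013  0.0617]
top scale [726.7 -80.8] 14.44 [-0.0007 -0.0002  0.061 ]
side scale [724.9 -77. ] 14.0 [ 0.0022 -0.0002  0.0616]
top scale [726.5 -80.7] 14.39 [-0.0008  0.0002  0.0611]
side scale [725.3 -77.4] 14.35 [-0.      0.0008  0.0616]
top scale [726.6 -80.6] 14.3 [ 0.0013 -0.0012  0.061 ]
side scale [725.  -77.3] 14.85 [0.0002 0.     0.0618]
top scale [726.7 -80.8] 14.42 [ 0.0005 -0.0024  0.061 ]
side scale [725.5 -77.2] 14.5 [ 0.0009 -0.0014  0.0616]
top scale [726.5 -80.9] 14.41 [-0.0001 -0.0009  0.061 ]
side scale [725.5 -78.3] 14.32 [0.0005 0.0008 0.0616]
```

Force is climbing steeply at 13.7 N and the tray is level within noise. Back off, then rise clear.

Call:
arm_command --plan '[-0.5,0,0,0,0.25,-1,0,0,0,0.25,-2,0,0,0,0.25,-3,0,0,0,0.25,0,0,-4,0,0.25,0,0,-5,0,0.25,0,0,-5,0,0.25,-4,0,-3,0,0.25]'

```text
t: 12.35
ee_pos: [0.4127, -0.0384, 0.1774]
tcp_rot: [3.14, 0.102, 0.007]
wrist_force: [-0.7, -0.3, 0.4]
gripper_width: 0.249
grip_force: 0.0
```

Call:
arm_command --plan '[0,4,0,0,0.25,0,4,0,0,0.25,0,4,0,0,0.25,0,4,0,0,0.25,0,4,0,0,0.25,0,4,0,0,0.25,0,0,0,0,0.25]'

```text
t: 13.05
ee_pos: [0.4253, -0.2817, 0.1733]
tcp_rot: [3.139, 0.094, -0.001]
wrist_force: [-0.1, 0.6, 0.1]
gripper_width: 0.251
grip_force: 0.0
```

```bash
python3 st.py; for i in 1 2 3 4 5; do python3 look.py e|grep -A1 top;done; python3 look.py; python3 - <<'E'
import cv2,numpy as np
a=cv2.imread("pics/top_e.png")[80:260,180:360];b=cv2.imread("pics/side_e.png")[110:260,150:330]
cv2.imwrite("pics/fin.png",np.hstack([cv2.resize(a,(400,400)),cv2.resize(b,(400,400))]))
E
```

```text
13.05 [ 0.4253 -0.2817  0.1733] heading 3.41 down [-4.0e-04 -1.2e-03 -1.0e+00] F [-0.12  0.57  0.15] 0.2514498356391462
top scale [726.7 -80.7] 14.39 [ 0.0005 -0.0007  0.061 ]
  wedge [557.3 -29.6] ((62.07923889160156, 50.81211471557617), 1.8475542068481445) [ 0.526 -0.056  0.005] [ 0.589 -0.003  0.027]
top scale [726.5 -80.7] 14.42 [-0.0005  0.0001  0.0611]
  wedge [557.5 -29.6] ((62.40360641479492, 50.74113464355469), 1.7943611145019531) [ 0.526 -0.056  0.006] [ 0.589 -0.004  0.027]
top scale [726.5 -80.7] 14.4 [ 0.0002 -0.0007  0.061 ]
  wedge [557.4 -29.5] ((62.10502243041992, 50.89356231689453), 1.6168724298477173) [ 0.526 -0.056  0.007] [ 0.589 -0.003  0.027]
top scale [726.6 -80.8] 14.32 [-0.0007 -0.0001  0.0611]
  wedge [557.5 -29.5] ((62.170684814453125, 50.940433502197266), 1.7928344011306763) [ 0.526 -0.056  0.007] [ 0.589 -0.003  0.027]
top scale [726.5 -80.7] 14.28 [0.0006 0.0004 0.061 ]
  wedge [557.5 -29.6] ((62.136802673339844, 50.81113815307617), 1.8337002992630005) [ 0.526 -0.056  0.008] [ 0.589 -0.003  0.028]
top scale [726.4 -80.9] 14.36 [-0.     -0.0009  0.061 ]
  wedge [557.4 -29.6] ((62.08368682861328, 50.890323638916016), 1.821475863456726) [ 0.526 -0.056  0.007] [ 0.589 -0.003  0.026]
side scale [725.5 -76.2] 14.68 [ 0.001  -0.0011  0.0616]
  wedge [581.1 -21.5] ((119.1429672241211, 60.42829513549805), 2.1484315395355225) [ 0.521 -0.053 -0.003] [0.64  0.009 0.028]
```

View pics/fin.png

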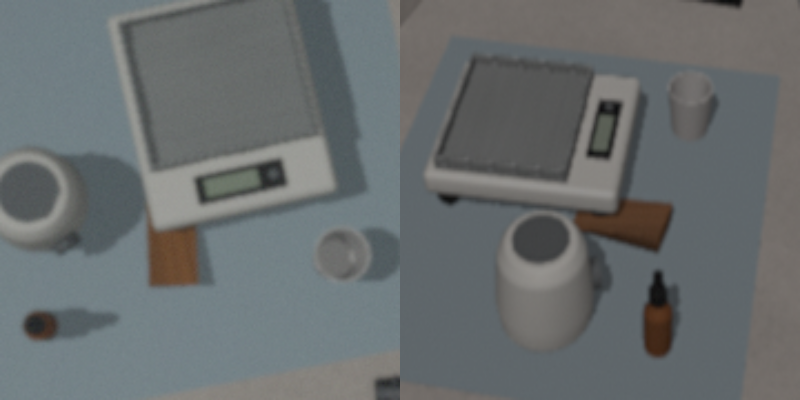

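The final views show the wedge seated under the front-left corner at (172,240), with the tray level (slope about 0) and the bystanders in place. I'll hand in.

```bash
python3 -c "
from h import *
print(robot.hand_in())"
```

```text
the job is handed in; nothing more can be done
None
```

I pushed the wooden wedge thin edge first under the scale's front-left foot until the tray measured level within camera noise, left it wedged there with the arm clear, and handed the job in; the hand-in returned no verdict.

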